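# Refill the slotted straw dispenser from the straw tray

## Robot

A 6-joint arm with a two-finger parallel gripper is mounted at the origin on the work surface. World frame = base frame: x ahead of the robot, y to its left, z up, the work surface at z = 0. Lengths are in mm, angles in degrees, forces in N, time in s.
With the tool pointing down it reaches from about 350 to 850 mm from the base axis. Payload 8.1 kg.
Tool frame: the origin (TCP) lies midway between the tips of the shut fingers; the grasp point (between the pads) lies 19 mm behind it; x points along the fingers, z is the direction in which the jaws open and shut, and the axes are right-handed (so a half turn about x gives the same grasp; the last joint's range is limited). The gripper opens to 85 mm and grips with 20 to 120 N. Pads are 22 mm wide; open, the fingers measure 114 mm over their backs; the gripper's body (76 mm by 85 mm) begins 54 mm behind the grasp point. The pads swing forward as they close: fully open they stand 13 mm farther back than shut.
Start: joints at [-76.857, 7.471, 85.268, -0, 87.261, -4.893], TCP at [185.796, -570.513, 231.292] pointing down, gripper open.
Joint ranges: [-169.43, 169.43], [-51.17, 129.36], [1.28, 143.12], [-76.62, 256.62], [0, 156.53], [-152.29, 152.29]. Speed limits (degrees/s): [136.94, 136.94, 159.86, 180, 180, 180].

## Interface

Orientations are given as [roll, pitch, yaw] about the fixed x, y, z axes, in that order (R = Rz(yaw) Ry(pitch) Rx(roll)).
In Python, from bench import r gives the robot as it stands. The module is installed in compiled form; this text tells all that it offers.
- The arm moves only by the tool servo_tool, never from a script. Its argument "commands" is a list that holds one entry, the list of rows, each a list of 7 numbers: the closure in counts, from 0 (fully open) to 255 (shut), then the shift along the tool's x, y, z in cm, then the turn, a rotation vector about the tool's x, y, z in degrees. A call has 1 to 8 rows; each row is the pose to reach, as a shift and turn from the pose commanded when the call began, along the tool's axes at that moment; what a row does not reach only later rows make up. A row lasts 1/10 s, in which the tool goes at most 50 mm and 8.59 degrees, less where a joint would pass 70% of its speed; a pose out of reach is approached as far as the arm can. A call with a gripper value outside its range is refused whole. The fingers move at their own pace and stop on an object; "force" is the grip in N (left out, the last holds). Time passes only in rows, so rows that repeat a pose let the fingers close. It gives the time, the measured TCP pose, the force and the opening at its end, in the units of the state.
- r.sense(): the state, without advancing time (a new reading comes with each control period).
- r.snapshot(name): name is "scene" or "top"; returns (picture, depth): 400x640x3 uint8, red, green, blue; 400x640 float32, mm along the optical axis (not along the pixel's ray), 0 where there is no reading.
- r.calibration(name): a dict with "fx", "fy", "cx", "cy" (pixels), "dist" ([k1, k2, p1, p2, k3] as OpenCV has them; the pictures are not rectified), "pose" (4x4, takes a point from camera to world coordinates). Camera axes: x right, y down, z forward; pixel columns grow to the right and rows downward; lengths in mm; the calibration is good to about 2 mm. A picture is of the moment at which its call begins. calibration takes no time and is no camera call.
- r.hand_in(): hands the job in, once; it reports no verdict.
The state is a dict: "time": time; "joint_pos": joint angles; "qd": joint speeds; "joint_efforts": joint torques, N m; "tool_pos": TCP position; "tcp_rot": TCP orientation; "ft_force": force on the tool from outside, world axes, zero at the start; "wrist_torque": the same for the moment, N m; "finger_gap": finger opening in mm.
Only numpy, scipy, OpenCV 4.12 (cv2) and the standard library are available. Lean on these libraries where they do the work, as an engineer would, in place of code of your own. Each camera call takes 0.05 s, during which the arm holds its last target.

## Task

Refill the straw dispenser on the coffee bar: pick up the tray by its handle, carry it with the four copper straws in it to the dispenser, line the tray up with the slot and tip all four straws in so that they lie inside. Then set the empty tray down upright in the middle of the black rubber mat, without dropping it, and let go. Leave the cups, jug, jar, saucer and tamper as they are.

Things in the scene. Friction and masses are not known exactly. Their poses are not given: they have to be found in the camera images.
- slot (a point): Centre of the dispenser's slot, at the level of the dispenser's rim, 100 mm above the counter. x across the slot, y along it, z up. Dispenser: white box with clear windows, 110 mm (x) by 210 mm (y), 100 mm high, screwed down. Its top has a V-shaped steel chute, 70 mm wide at the rim, narrowing to the slot, 22 mm wide and 180 mm long, 16 mm below the rim; the chute's ends are upright, also 180 mm apart. It is the same on both sides, so straws may be tipped in from +x or -x.
- dispenser: The same dispenser; origin at the centre of its underside on the counter, axes as slot. Inner floor at 6 mm, straws lie inside below 84 mm.
- tray_grip (a point): Centre of the tray's black handle bar, which runs along the tray's y over its whole length, 168 mm, 12 mm thick in x, 14 mm tall; 81 mm above the tray's underside, free space below it. Axes as tray.
- tray: Open aluminium straw tray, about 0.24 kg; origin on its underside, z up. 168 mm long (y); x runs from the pouring lip at -60 mm to the back wall at +50 mm (42 mm high). Floor flat from -15 to +46 mm, 4 mm thick; from there a ramp rises at 17 degrees to the lip. End walls 162 mm apart inside. Handle bar over x = +10 mm. Tilted lip-down by more than about 20 degrees, the straws roll over the lip.
- tray_lip (a point): Middle of the tray's pouring lip: on the tray at x = -60 mm, y = 0, 16 mm above its underside. Axes as tray.
- mat: Black rubber bar mat, 200 mm (x) by 220 mm (y), 6 mm thick, fixed; origin at the centre of its underside, z up.
- straw0_mid (a point): Middle of copper-coloured straw 1 of 4, 8 mm thick, 150 mm long along its own y, 20 g; starts lying on the tray's floor along the tray's y and can roll a little.
- straw1_mid (a point): Middle of copper-coloured straw 2 of 4, 8 mm thick, 150 mm long along its own y, 20 g; starts lying on the tray's floor along the tray's y and can roll a little.
- straw2_mid (a point): Middle of copper-coloured straw 3 of 4, 8 mm thick, 150 mm long along its own y, 20 g; starts lying on the tray's floor along the tray's y and can roll a little.
- straw3_mid (a point): Middle of copper-coloured straw 4 of 4, 8 mm thick, 150 mm long along its own y, 20 g; starts lying on the tray's floor along the tray's y and can roll a little.
- espresso_cup: small white espresso cup with a side handle, 64 mm across, 58 mm high; loose, leave alone; origin at the centre of its underside.
- saucer: white saucer, 124 mm across, 18 mm high; loose, leave alone; origin at the centre of its underside.
- milk_jug: steel milk jug with a side handle, 86 mm across, 100 mm high; loose, leave alone; origin at the centre of its underside.
- tamper: dark steel coffee tamper standing on its base, 58 mm across, 90 mm high; loose, leave alone; origin at the centre of its underside.
- jar: amber glass jar with black cap, 70 mm across, 110 mm high; loose, leave alone; origin at the centre of its underside.
- cup_green: green mug with a side handle, 84 mm across, 75 mm high; loose, leave alone; origin at the centre of its underside.
Things that resemble listed ones, but are neither listed nor needed, are in the scene too. Leave any red look-alike of the tray alone.

How it is judged:
By the outcome, as a careful person would: the job done as asked, in the order asked, and still so for the second after the job is handed in, with the robot touching nothing.
It also fails if it takes over 59 s, if anything falls off the work surface, if the arm or the gripper's body presses on something with over 40 N, if the wrist force passes 120 N, or if a joint passes its speed limit or range.

## Working session

There is one attempt and no reset: what is moved stays moved. The work goes in short steps, Python scripts to look and compute and a tool call to move; the robot and the scene stay as the last step left them, time stands still between calls to the robot, and variables do not carry over. Pictures are saved under pics/ and viewed, and the job is handed in when it is done.

Besides the shell and the picture viewer there is one more tool, called after ">>>" as name([rows], argument=value, ...), one row to a line, values as JSON. servo_tool: Moves the arm, as the interface text tells. Its arguments: {"type":"object","properties":{"commands":{"type":"array","items":{"type":"array","items":{"type":"array","items":{"type":"number"}}}},"force":{"type":"number"}},"required":["commands"]}

```bash
mkdir -p pics
python3 - <<'E'
from bench import r
import cv2, numpy as np
s=r.sense(); print(s)
for n in ("scene","top"):
    p,d=r.snapshot(n); np.savez(f"{n}0.npz",p=p,d=d)
    cv2.imwrite(f"pics/{n}0.png",p[:,:,::-1]); c=r.calibration(n); print(n,c)
E
```

```text
{'time': 0.0, 'joint_pos': array([-7.68573183e+01,  7.51688029e+00,  8.53288404e+01, -9.65991277e-04,
        8.72626088e+01, -4.89303541e+00]), 'qd': array([-0.03817121,  0.02446204, -0.05760059,  0.01519716,  0.03745753,
        0.04488687]), 'joint_efforts': array([ 1.49643492e-04, -5.69403219e+01, -5.00551915e+01, -2.44240555e-04,
        1.46652642e-02,  3.08381902e-05]), 'tool_pos': array([ 185.65477093, -569.97035467,  230.23017696]), 'tcp_rot': array([175.61723705,  89.89166624, 103.65300121]), 'ft_force': array([-0.58946527,  0.35771064,  0.15627939]), 'wrist_torque': array([0.02083046, 0.00676705, 0.03011544]), 'finger_gap': 85.30898069391816}
scene {'fx': 408.966127517705, 'fy': 408.966127517705, 'cx': 314.3375829542944, 'cy': 205.96429139234996, 'dist': array([-0.03660362,  0.        ,  0.        ,  0.        ,  0.        ]), 'pose': array([[-5.22251989e-01,  5.13280210e-01, -6.81025907e-01,
         1.39679857e+03],
       [ 8.52610043e-01,  3.30727985e-01, -4.04567812e-01,
         5.60518958e+02],
       [ 1.75776749e-02, -7.91935873e-01, -6.10351210e-01,
         8.54532858e+02],
       [ 0.00000000e+00,  0.00000000e+00,  0.00000000e+00,
         1.00000000e+00]])}
top {'fx': 371.1237063795992, 'fy': 371.1237063795992, 'cx': 317.77492818458825, 'cy': 193.26731361878836, 'dist': array([0.01709596, 0.        , 0.        , 0.        , 0.        ]), 'pose': array([[ 1.25819486e-01, -9.68165139e-01,  2.16392515e-01,
         2.81686839e+02],
       [-9.92045056e-01, -1.23670081e-01,  2.35014465e-02,
         4.27489873e+01],
       [ 4.00799867e-03, -2.17628064e-01, -9.76023546e-01,
         1.19144059e+03],
       [ 0.00000000e+00,  0.00000000e+00,  0.00000000e+00,
         1.00000000e+00]])}
```

View pics/scene0.png

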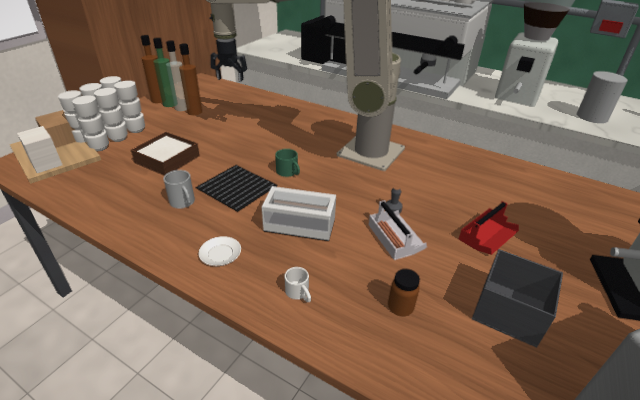

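View pics/top0.png

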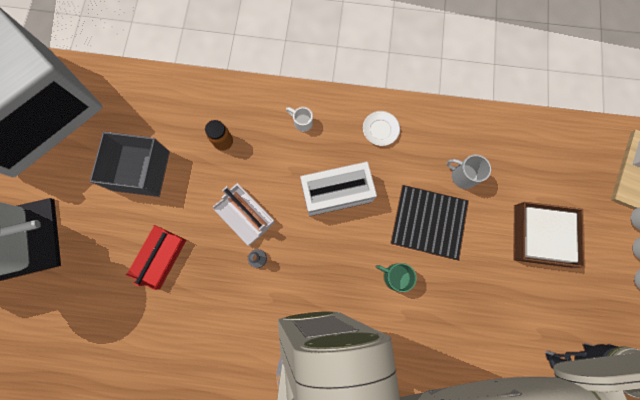

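The scene view shows the tray at about (395,232), with the tamper right behind it at (395,200), the dispenser at (300,213) and the mat at (237,187). In the top view the tray is at (243,213), the dispenser at (340,188), the mat at (430,222) and the tamper at (257,259). The red look-alike is at (157,257).

```bash
cat > h.py <<'E'
import numpy as np, cv2
from bench import r
def cal(n):
    c=r.calibration(n); K=np.array([[c['fx'],0,c['cx']],[0,c['fy'],c['cy']],[0,0,1.]]); return K,np.array(c['dist']),np.array(c['pose'])
def rays(n,px):
    K,D,P=cal(n); u=cv2.undistortPoints(np.asarray(px,float).reshape(-1,1,2),K,D).reshape(-1,2)
    return P[:3,3],np.c_[u,np.ones(len(u))]@P[:3,:3].T
def plane(n,px,z):
    o,d=rays(n,px); return o+d*((z-o[2])/d[:,2])[:,None]
def cloud(n,dep):
    h,w=dep.shape; v,u=np.mgrid[:h,:w]; o,d=rays(n,np.c_[u.ravel(),v.ravel()])
    X=o+d*dep.ravel()[:,None]; X[dep.ravel()==0]=np.nan; return X.reshape(h,w,3)
def proj(n,X):
    K,D,P=cal(n); R=P[:3,:3].T; t=-R@P[:3,3]
    return cv2.projectPoints(np.asarray(X,float).reshape(-1,1,3),cv2.Rodrigues(R)[0],t,K,D)[0].reshape(-1,2)
def crop(n,p,x0,x1,y0,y1,k,f):
    cv2.imwrite(f,cv2.resize(p[y0:y1,x0:x1,::-1],None,fx=k,fy=k,interpolation=cv2.INTER_CUBIC))
E
python3 - <<'E'
from h import *
for n,b in (("top",(200,480,150,290)),("scene",(190,440,150,310))):
    z=np.load(n+"0.npz"); p,d=z['p'],z['d']; X=cloud(n,d)
    crop(n,p,*b,2.8,f"pics/{n}0c.png")
    # rubber mat, table
    print(n,"table z", np.nanmedian(X[300:310,200:260,2]) if n=="top" else np.nanmedian(X[255:265,330:360,2]))
    hsv=cv2.cvtColor(p,cv2.COLOR_RGB2HSV)
    # height map view
    hm=np.nan_to_num(X[...,2]); g=np.clip(hm/120*255,0,255).astype(np.uint8)
    crop(n,np.repeat(g[...,None],3,2),*b,2.8,f"pics/{n}0h.png")
E
```

```text
top table z 0.6235199868598329
scene table z 0.8777332014187778
```

View pics/top0c.png

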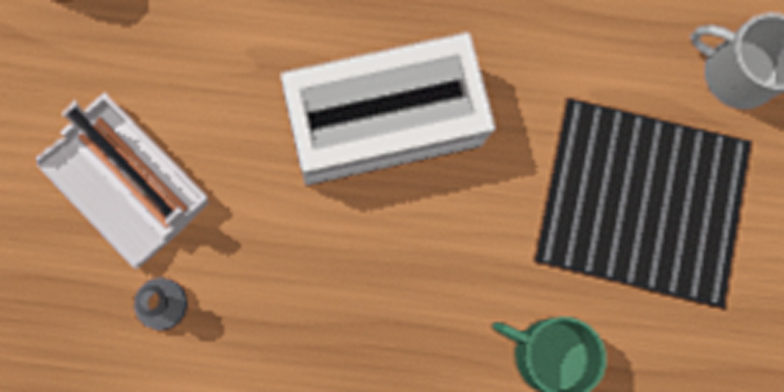

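View pics/scene0c.png

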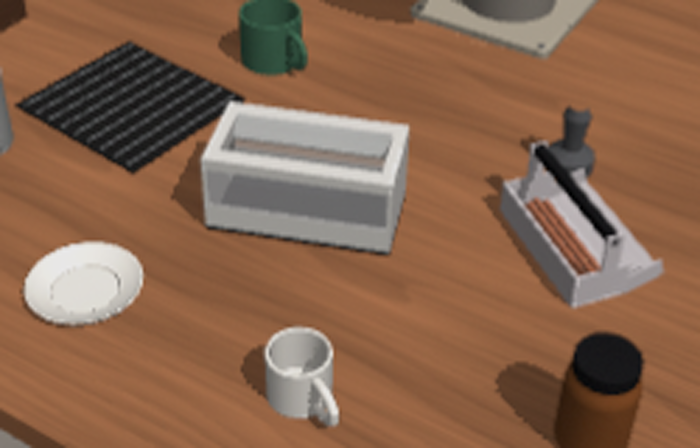

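View pics/top0h.png

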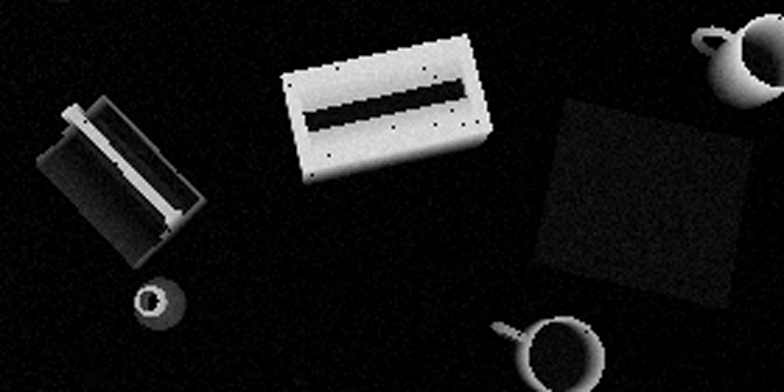

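```bash
cat > m.py <<'E'
from h import *
def rect(pts):
    (c,(w,h),a)=cv2.minAreaRect(pts.astype(np.float32)); b=cv2.boxPoints(((c),(w,h),a)); e=b[1]-b[0]; f=b[2]-b[1]
    L=e if np.hypot(*e)>np.hypot(*f) else f
    ang=np.degrees(np.arctan2(L[1],L[0])); ang=(ang+90)%180-90
    return np.round(c,1),np.round(sorted((w,h)),1),round(float(ang),1)
E
python3 - <<'E'
from m import *
T=[np.load(n+"0.npz") for n in("top","scene")]
Xt=cloud("top",T[0]['d']); Xs=cloud("scene",T[1]['d'])
pt=T[0]['p'];
def reg(X,u0,u1,v0,v1):
    m=np.zeros(X.shape[:2],bool); m[v0:v1,u0:u1]=1; return m
for nm,X,box,lo,hi in (("bar",Xt,(205,280,180,250),74,95),("bar",Xs,(360,430,195,260),74,95),
   ("disp",Xt,(295,385,155,220),93,110),("disp",Xs,(255,345,180,245),93,110)):
    m=reg(X,*box)&(X[...,2]>lo)&(X[...,2]<hi); P=X[m]
    print(nm,len(P),rect(P[:,:2]),"z",np.median(P[:,2]), "mean",P.mean(0).round(1))
for n,X,p,box in (("top",Xt,pt,(385,475,175,265)),("scene",Xs,T[1]['p'],(190,280,160,212))):
    m=reg(X,*box)&(p.max(2)<75); m=cv2.morphologyEx(m.astype(np.uint8),cv2.MORPH_CLOSE,np.ones((5,5)))
    k,l,st,_=cv2.connectedComponentsWithStats(m); i=1+np.argmax(st[1:,4]); v,u=np.nonzero(l==i)
    P=plane(n,np.c_[u,v],6); print("mat",n,rect(P[:,:2]), np.nanmedian(X[l==i][:,2]))
# everything above 8mm: components in top
m=(np.nan_to_num(Xt[...,2])>8)&reg(Xt,85,500,100,300)
k,l,st,_=cv2.connectedComponentsWithStats(m.astype(np.uint8))
for i in range(1,k):
    if st[i,4]>40:
        P=Xt[l==i]; print(st[i],P[:,:2].min(0).round(),P[:,:2].max(0).round(),"zmax",np.percentile(P[:,2],98).round())
E
```

```text
bar 234 (array([454.1, 289. ]), array([ 19.3, 169. ]), 52.4) z 88.40354600699175 mean [453.  288.   88.3]
bar 269 (array([455.3, 284.4]), array([ 21.5, 172.3]), 52.1) z 87.70554571598382 mean [460.5 287.1  86. ]
disp 1537 (array([554.2,  12.6]), array([111.4, 210.1]), -70.0) z 99.35424630923035 mean [553.1  13.2  99.1]
disp 1098 (array([555.2,   6.6]), array([117.6, 210.5]), -69.8) z 100.1938917982535 mean [557.    8.5  99.7]
mat top (array([ 498.3, -297.3]), array([196.7, 215.4]), 83.5) 5.438623856280401
mat scene (array([ 502.4, -301.4]), array([199.3, 222.4]), 83.6) 6.712821598390235
[ 85 100  18  22 257] [687. 825.] [756. 871.] zmax 94.0
[286 107  26  25 332] [750. 123.] [816. 214.] zmax 60.0
[363 112  36  34 582] [ 731. -170.] [852. -50.] zmax 21.0
[205 120  28  31 600] [649. 378.] [714. 443.] zmax 114.0
[  90  131   79   66 2829] [467. 579.] [630. 745.] zmax 123.0
[447 155  44  34 880] [ 620. -444.] [ 707. -329.] zmax 101.0
[ 300  162   76   54 2422] [ 466. -104.] [640. 129.] zmax 104.0
[ 213  184   61   62 1305] [349. 200.] [534. 397.] zmax 91.0
[ 125  225   61   65 1369] [183. 467.] [374. 623.] zmax 92.0
[248 249  19  19 265] [285. 205.] [341. 262.] zmax 88.0
[375 263  41  29 417] [ 269. -246.] [ 352. -132.] zmax 77.0
```

Run:
```python
from m import *
T={n:np.load(n+"0.npz") for n in("top","scene")}
for n in T:
    X=cloud(n,T[n]['d']); p=T[n]['p'].astype(int)
    def reg(u0,u1,v0,v1):
        m=np.zeros(X.shape[:2],bool); m[v0:v1,u0:u1]=1; return m
    b={"top":(205,280,180,250),"scene":(360,430,195,260)}[n]
    m=reg(*b)&(X[...,2]>70)&(p.max(2)<70); v,u=np.nonzero(m)
    P=plane(n,np.c_[u,v],88); print(n,"bar dark z88",len(P),rect(P[:,:2]))
    P=X[m];print("  depth",rect(P[:,:2]),np.percentile(P[:,2],90))
    b={"top":(295,385,155,220),"scene":(255,345,180,245)}[n]
    m=reg(*b)&(X[...,2]>93)
    m=cv2.morphologyEx(m.astype(np.uint8),cv2.MORPH_OPEN,np.ones((2,2)))
    v,u=np.nonzero(m); P=plane(n,np.c_[u,v],100); print(n,"rim z100",rect(P[:,:2]))
    # slot: dark inside / low depth hole
    if n=="top":
        m=reg(305,372,170,208)&(p.max(2)<60); v,u=np.nonzero(m); P=plane(n,np.c_[u,v],84); print("slot",rect(P[:,:2]))
    # tray wall top
    b={"top":(205,280,180,250),"scene":(360,430,195,260)}[n]
    m=reg(*b)&(X[...,2]>10); P=X[m]; a=np.radians(-37.6); d=P[:,:2]-[454,288]; x=d@[np.cos(a),np.sin(a)]; y=d@[-np.sin(a),np.cos(a)]
    k=(np.abs(y)<95)&(abs(x)<90)
    print("tray x range (expect -70..40)",np.percentile(x[k],[1,99]).round(1),"y",np.percentile(y[k],[1,99]).round(1), "z at x<-60",np.median(P[k&(x<-62),2]).round(1),"z x>34",np.percentile(P[k&(x>36)&(x<44),2],80).round(1))
```

```text
top bar dark z88 139 (array([454.3, 289.7]), array([ 10.2, 154. ]), 51.6)
  depth (array([454.7, 290.1]), array([ 10.2, 155.1]), 51.6) 91.63807555315402
top rim z100 (array([550.6,   9.1]), array([111.1, 209.8]), -70.0)
slot (array([554.9,  12.9]), array([ 16.6, 169.8]), -70.2)
tray x range (expect -70..40) [-71.4  38.2] y [-83.1  84. ] z at x<-60 16.4 z x>34 44.6
scene bar dark z88 198 (array([448., 274.]), array([ 57.9, 196.6]), 34.3)
  depth (array([433.5, 267.2]), array([ 59. , 211.7]), 32.2) 90.84759053265914
scene rim z100 (array([560. ,  13.6]), array([119.7, 210.3]), -70.1)
tray x range (expect -70..40) [-67.5  44.2] y [-87.6  83.1] z at x<-60 17.1 z x>34 40.7
```

```bash
cat >> m.py <<'E'
from scipy.spatial.transform import Rotation as Rn
def cur():
    s=r.sense(); return s, np.array(s['tool_pos']), Rn.from_euler('xyz',s['tcp_rot'],degrees=True)
def target(phi,tilt=0):
    """tool down, tool z along world azimuth phi; tilt: tray lip-down angle (lip at -z_tool)"""
    c,s_=np.cos(np.radians(phi)),np.sin(np.radians(phi))
    z=np.array([c,s_,0]); x=np.array([0,0,-1.]); y=np.cross(z,x)
    R0=Rn.from_matrix(np.c_[x,y,z])
    # lip (-z) goes down: rotate about world horizontal axis y_tray=(-s,c,0) by -tilt
    return Rn.from_rotvec(np.radians(-tilt)*np.array([-s_,c,0]))*R0
def go(pos,R):
    s,p,Rc=cur(); d=Rc.inv().apply(np.array(pos,float)-p)/10; w=np.degrees((Rc.inv()*R).as_rotvec())
    print("t",round(s['time'],2),"at",p.round(1),"z_t",Rc.apply([0,0,1]).round(3),"x_t",Rc.apply([1,0,0]).round(3),"j",np.array(s['joint_pos']).round(0))
    print("F",np.round(s['ft_force'],1),"gap",round(s['finger_gap'],1))
    print("shift cm",d.round(2),"turn",w.round(1),"rows>=",max(np.linalg.norm(d)/5,np.linalg.norm(w)/8.59).round(1))
E
python3 - <<'E'
from m import *
R=target(-37.8); print(R.apply([1,0,0]).round(2),R.apply([0,0,1]).round(2))
T=target(20,30); print(T.apply([0,0,-1]).round(2), "lip dir should go down")
go((470,-180,230),target(-50))
E
```

```text
[ 0.  0. -1.] [ 0.79 -0.61  0.  ]
[-0.81 -0.3  -0.5 ] lip dir should go down
t 0.1 at [ 185.7 -570.   230.3] z_t [ 0.31  -0.951 -0.002] x_t [-0.     0.002 -1.   ] j [-77.   8.  85.   0.  87.  -5.]
F [ 0.1  0.7 -0.3] gap 85.1
shift cm [  0.09  39.11 -28.28] turn [-22.   -0.1  -0. ] rows>= 9.7
```

>>> servo_tool([
  [[0, 0, 4, -3, -2, 0, 0], [0, 0, 9, -6.5, -5, 0, 0], [0, 0, 14, -10, -8, 0, 0], [0, 0, 19, -13.7, -11, 0, 0], [0, 0, 24, -17.3, -14, 0, 0], [0, 0, 29, -21, -17, 0, 0], [0, 0, 34, -24.5, -20, 0, 0], [0, 0, 39, -28, -22, 0, 0]],
])

```text
time: 0.9
tool_pos: [422.7, -245.9, 231.1]
tcp_rot: [-155.9, 90.0, 154.3]
ft_force: [1.7, -0.4, -0.7]
finger_gap: 85.5
```

Run:
```python
from m import *
go((454,288.5,200),target(-37.8))
```

```text
t 0.9 at [ 422.7 -245.9  231.1] z_t [ 0.645 -0.764 -0.   ] x_t [-0.  0. -1.] j [-36. -10. 102.  -0.  87.  14.]
F [ 1.7 -0.4 -0.7] gap 85.5
shift cm [  3.11  36.84 -38.83] turn [-12.1  -0.    0. ] rows>= 10.7
```

>>> servo_tool([
  [[0, 0, 0, 0, 0, 0, 0], [0, 0, 0, 0, 0, 0, 0]],
])

```text
time: 1.1
tool_pos: [422.5, -246.7, 230.9]
tcp_rot: [-139.6, 90.0, 170.6]
ft_force: [-0.7, 0.0, 0.9]
finger_gap: 85.3
```

Run:
```python
from m import *
go((454,288.5,200),target(-37.8))
```

```text
t 1.1 at [ 422.5 -246.7  230.9] z_t [ 0.646 -0.764 -0.001] x_t [-0.001  0.    -1.   ] j [-36. -10. 102.  -0.  88.  14.]
F [-0.7  0.   0.9] gap 85.3
shift cm [  3.1   36.96 -38.83] turn [-12.  -0.   0.] rows>= 10.7
```

>>> servo_tool([
  [[0, 0, 4, -4, -2, 0, 0], [0, 0, 10, -10, -4, 0, 0], [0, 0, 16, -16, -6, 0, 0], [0, 0, 22, -22, -8, 0, 0], [0, 0, 28, -28, -10, 0, 0], [0, 0, 36.9, -38.8, -12, 0, 0], [0, 0, 36.9, -38.8, -12, 0, 0], [0, 0, 36.9, -38.8, -12, 0, 0]],
])

```text
time: 1.9
tool_pos: [449.9, 151.4, 231.3]
tcp_rot: [-9.0, 90.0, -47.2]
ft_force: [0.6, -0.3, 0.2]
finger_gap: 85.4
```

>>> servo_tool([
  [[0, 0, 0, 0, 0, 0, 0]],
])

```text
time: 2.0
tool_pos: [449.3, 154.9, 231.1]
tcp_rot: [143.1, 89.9, 105.3]
ft_force: [-0.6, -0.7, -0.0]
finger_gap: 85.3
```

Run:
```python
from m import *
go((454,288.5,170),target(-37.8))
```

```text
t 2.0 at [449.3 154.9 231.1] z_t [ 0.791 -0.612 -0.001] x_t [-0.     0.002 -1.   ] j [ 13. -12. 104.   0.  88.  51.]
F [-0.6 -0.7 -0. ] gap 85.3
shift cm [ 6.13 10.84 -7.8 ] turn [ 0.  -0.1 -0.1] rows>= 2.9
```

>>> servo_tool([
  [[0, 0, 3.6, -2.6, 0, 0, 0], [0, 2, 7.2, -5.2, 0, 0, 0], [0, 4, 10.8, -7.8, 0, 0, 0], [0, 6.1, 10.8, -7.8, 0, 0, 0], [0, 6.1, 10.8, -7.8, 0, 0, 0], [0, 6.1, 10.8, -7.8, 0, 0, 0]],
])

```text
time: 2.6
tool_pos: [455.0, 282.4, 170.1]
tcp_rot: [-96.8, 89.9, -134.9]
ft_force: [-0.1, 0.7, 0.6]
finger_gap: 85.4
```

Run:
```python
from m import *
for n in ("top","scene"):
    p,d=r.snapshot(n); np.savez(f"{n}1.npz",p=p,d=d)
    crop(n,p,*( (190,340,150,290) if n=="top" else (330,470,160,280)),5,f"pics/{n}1.png")
go((454,288.5,62),target(-37.8))
```

```text
t 2.7 at [455.9 283.  171.8] z_t [ 0.787 -0.617  0.001] x_t [ 0.002  0.001 -1.   ] j [ 26.  -0. 100.  -0.  81.  64.]
F [ 0.6 -0.3  0.3] gap 85.7
shift cm [10.98  0.3  -0.5 ] turn [-0.3  0.1 -0.1] rows>= 2.2
```

View pics/top1.png

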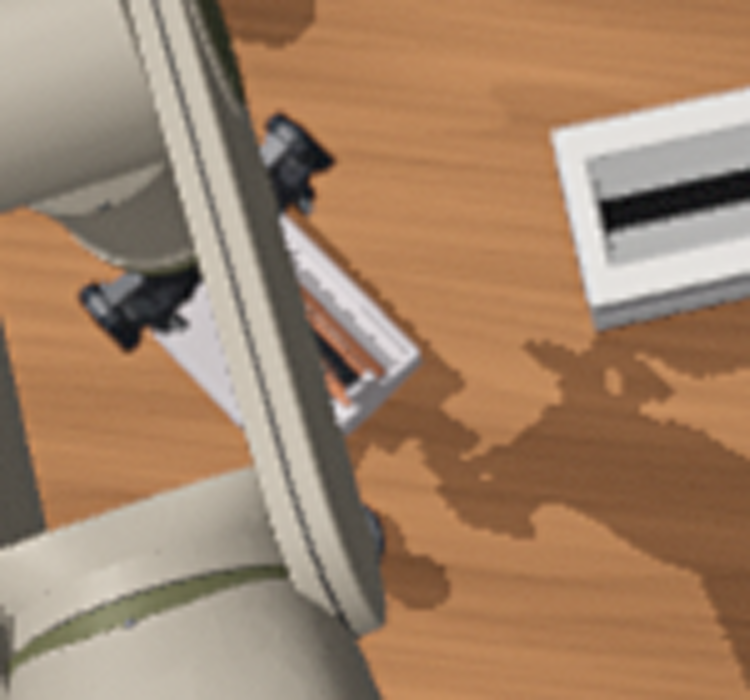

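View pics/scene1.png

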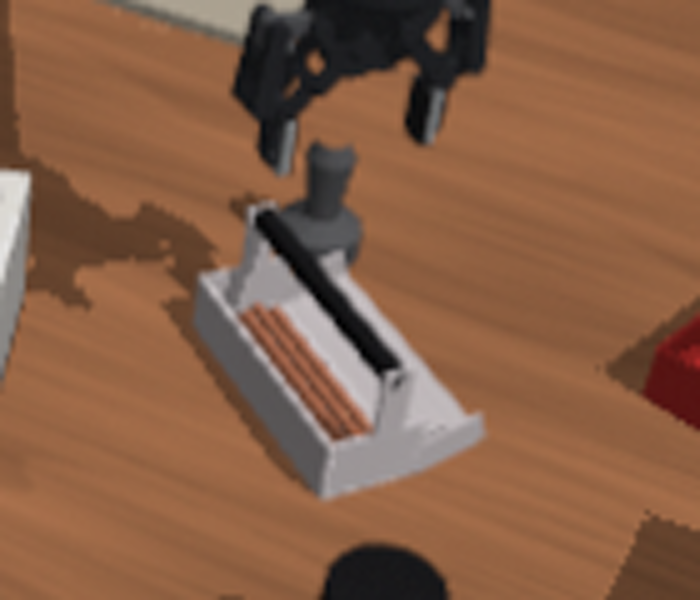

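The tool sits over the tray, with the open fingers on either side of the bar (scene crop about (265,215) to (400,375)). The tamper is clear behind it, so I'm descending.

>>> servo_tool([
  [[0, 3, 0.3, -0.5, 0, 0, 0], [0, 6, 0.3, -0.5, 0, 0, 0], [0, 8.5, 0.3, -0.5, 0, 0, 0], [0, 9, 0.3, -0.5, 0, 0, 0], [0, 9, 0.3, -0.5, 0, 0, 0]],
])

```text
time: 3.2
tool_pos: [452.9, 288.9, 80.8]
tcp_rot: [-85.4, 90.0, -123.4]
ft_force: [0.4, -0.3, -0.4]
finger_gap: 85.4
```

Run:
```python
from m import *
p,d=r.snapshot("scene"); crop("scene",p,330,470,160,280,5,"pics/scene2.png")
go((454,288.5,62),target(-37.8))
```

```text
t 3.25 at [453.6 289.5  82. ] z_t [ 0.788 -0.616  0.001] x_t [ 0.002  0.001 -1.   ] j [ 27.   5. 104.  -0.  71.  65.]
F [ 0.6  0.2 -0.6] gap 85.4
shift cm [ 2.   -0.06  0.09] turn [-0.2  0.  -0.1] rows>= 0.4
```

View pics/scene2.png

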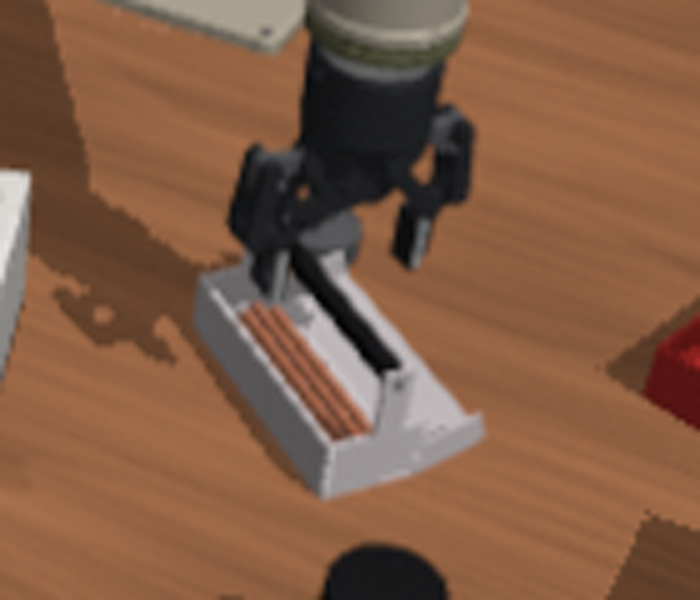

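Run:
```python
from m import *
a=np.radians(-37.8); ux=np.array([np.cos(a),np.sin(a),0]); uy=np.array([-np.sin(a),np.cos(a),0])
B=np.array([454,288.5,88])
q=lambda X:((proj("scene",X)-[330,160])*5).round(0).tolist()
print("bar ends/centre predicted",q([B-84*uy,B,B+84*uy]))
T=np.array([453.6,289.5,0]); 
print("tips open pred",q([T+42*ux+[0,0,95],T-42*ux+[0,0,95],T+[0,0,95]]))
X=plane("scene",[[330+285/5,160+290/5]],95),plane("scene",[[330+412/5,160+262/5]],95); print(X, np.mean(X,0))
print(plane("scene",[[330+265/5,160+212/5],[330+398/5,160+373/5]],88))
print(proj("top",[B-84*uy,B,B+84*uy]))
```

```text
bar ends/centre predicted [[268.0, 206.0], [335.0, 285.0], [409.0, 373.0]]
tips open pred [[276.0, 291.0], [399.0, 262.0], [339.0, 276.0]]
(array([[482.7899651 , 267.62741386,  95.        ]]), array([[416.49890613, 321.74087388,  95.        ]])) [[449.64443561 294.68414387  95.        ]]
[[409.69705207 223.31719987  88.        ]
 [508.53247003 349.34717098  88.        ]]
[[261.71827946 227.12629093]
 [242.65784535 207.49901226]
 [224.00094368 188.30366792]]
```

The projected bar ends and fingertips match the picture to within a few mm, so the tool is centred on the bar. Next I lower the last 2 cm and close.

>>> servo_tool([
  [[0, 1, 0, 0, 0, 0, 0], [0, 2, 0, 0, 0, 0, 0], [0, 2, 0, 0, 0, 0, 0], [255, 2, 0, 0, 0, 0, 0], [255, 2, 0, 0, 0, 0, 0], [255, 2, 0, 0, 0, 0, 0], [255, 2, 0, 0, 0, 0, 0], [255, 2, 0, 0, 0, 0, 0]],
], force=80)

```text
time: 4.05
tool_pos: [452.9, 289.8, 60.6]
tcp_rot: [46.6, 90.0, 8.7]
ft_force: [0.6, -0.8, 1.9]
finger_gap: 12.0
```

>>> servo_tool([
  [[255, 0, 0, 0, 0, 0, 0], [255, 0, 0, 0, 0, 0, 0], [255, 0, 0, 0, 0, 0, 0], [255, 0, 0, 0, 0, 0, 0]],
])

```text
time: 4.45
tool_pos: [452.6, 289.7, 60.4]
tcp_rot: [46.6, 90.0, 8.6]
ft_force: [1.7, 0.3, -0.2]
finger_gap: 10.6
```

Run:
```python
from m import *
p,d=r.snapshot("scene"); crop("scene",p,330,470,160,280,5,"pics/scene3.png")
go((454,288.5,62),target(-37.8))
```

```text
t 4.5 at [452.6 289.7  60.4] z_t [ 0.788 -0.615  0.   ] x_t [ 0.  0. -1.] j [ 27.   7. 105.  -0.  69.  65.]
F [ 2.  -0.4 -0.6] gap 10.8
shift cm [-0.16 -0.01  0.18] turn [-0.2  0.  -0. ] rows>= 0.0
```

View pics/scene3.png

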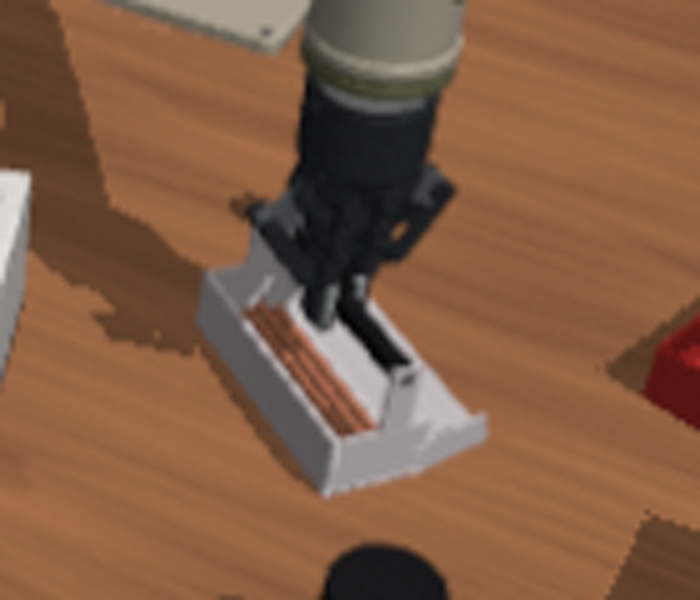

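>>> servo_tool([
  [[255, -0.5, 0, 0, 0, 0, 0], [255, -1.5, 0, 0, 0, 0, 0], [255, -3.5, 0, 0, 0, 0, 0], [255, -6, 0, 0, 0, 0, 0], [255, -9, 0, 0, 0, 0, 0], [255, -12, 0, 0, 0, 0, 0], [255, -14, 0, 0, 0, 0, 0], [255, -15, 0, 0, 0, 0, 0]],
])

```text
time: 5.3
tool_pos: [453.3, 290.3, 213.5]
tcp_rot: [67.3, 89.8, 29.3]
ft_force: [0.4, 0.3, -3.5]
finger_gap: 10.7
```

Run:
```python
from m import *
p,d=r.snapshot("scene"); crop("scene",p,320,480,100,280,4,"pics/scene4.png")
# waypoint: tray x along 20deg; lip at slot+14 -> bar
u=np.array([np.cos(np.radians(20)),np.sin(np.radians(20)),0])
S=np.array([555,12,100]); print("bar tgt flat", S+84*u)
go((S+84*u)[:2].tolist()+[210],target(20))
```

```text
bar tgt flat [633.93418015  40.72969204 100.        ]
t 5.35 at [453.6 290.4 214.1] z_t [ 0.788 -0.615  0.002] x_t [ 0.004  0.002 -1.   ] j [27. -2. 97.  0. 85. 65.]
F [ 0.6  0.3 -1.5] gap 11.0
shift cm [ 0.43 -8.59 29.57] turn [-58.    0.2  -0.2] rows>= 6.7
```

View pics/scene4.png

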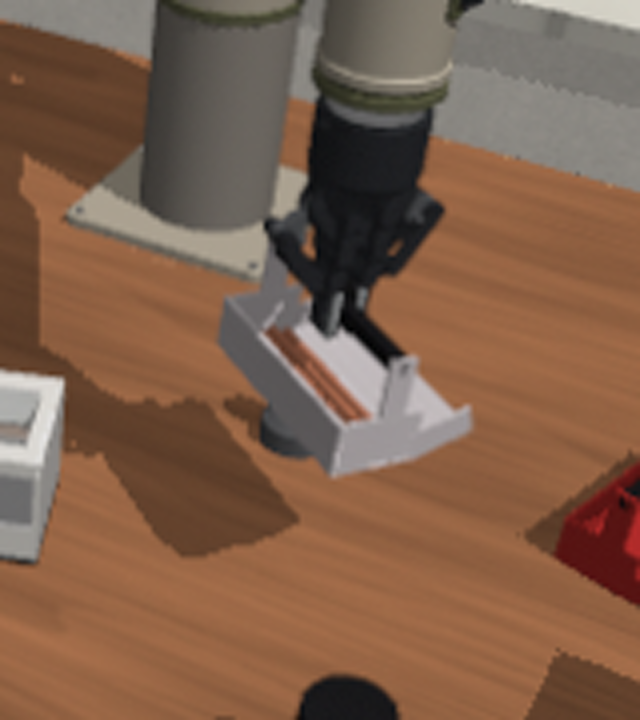

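The tray is up and level with the straws in it (crop about (320,370)). I'm carrying it smoothly to the far side of the dispenser, in two halves.

>>> servo_tool([
  [[255, 0, -0.1, 0.4, -1, 0, 0], [255, 0, -0.4, 1.5, -3, 0, 0], [255, 0, -0.9, 3.2, -6, 0, 0], [255, 0, -1.5, 5.3, -10, 0, 0], [255, 0, -2.2, 7.6, -15, 0, 0], [255, 0, -2.9, 10, -20, 0, 0], [255, 0, -3.6, 12.4, -25, 0, 0], [255, 0, -4.3, 14.8, -30, 0, 0]],
])

```text
time: 6.15
tool_pos: [542.2, 163.4, 207.8]
tcp_rot: [-159.6, 89.8, -167.3]
ft_force: [-0.1, 0.7, -2.5]
finger_gap: 10.5
```

Run:
```python
from m import *
go((634,41,210),target(20))
```

```text
t 6.15 at [542.2 163.4 207.8] z_t [ 0.991 -0.134 -0.004] x_t [-0.004 -0.001 -1.   ] j [12.  3. 92. -0. 85. 19.]
F [-0.1  0.7 -2.5] gap 10.5
shift cm [ -0.24 -10.89  10.74] turn [-27.7  -0.2   0. ] rows>= 3.2
```

>>> servo_tool([
  [[255, 0, -1.7, 1.7, -5, 0, 0], [255, 0, -3.7, 3.7, -10, 0, 0], [255, 0, -5.7, 5.7, -15, 0, 0], [255, 0, -7.6, 7.6, -20, 0, 0], [255, 0, -9.2, 9.2, -24, 0, 0], [255, 0, -10.3, 10.3, -26.5, 0, 0], [255, 0, -10.9, 10.7, -28, 0, 0], [255, 0, -10.9, 10.7, -28, 0, 0]],
])

```text
time: 6.95
tool_pos: [632.9, 40.6, 207.6]
tcp_rot: [164.3, 89.8, -175.7]
ft_force: [-0.2, -0.0, -3.2]
finger_gap: 10.7
```

>>> servo_tool([
  [[255, 0, 0, 0, 0, 0, 0], [255, 0, 0, 0, 0, 0, 0]],
])

```text
time: 7.15
tool_pos: [633.0, 42.5, 209.3]
tcp_rot: [152.5, 89.9, 172.5]
ft_force: [-0.9, -0.3, -3.4]
finger_gap: 10.4
```

Run:
```python
from m import *
for n in ("top","scene"):
    p,d=r.snapshot(n); np.savez(f"{n}5.npz",p=p,d=d)
    crop(n,p,*( (230,430,100,250) if n=="top" else (210,410,90,260)),3.5,f"pics/{n}5.png")
go((634,41,210),target(20))
```

```text
t 7.25 at [633.2  42.6 210. ] z_t [ 0.939  0.343 -0.   ] x_t [-0.  0. -1.] j [ -1.  13.  81.   0.  86. -21.]
F [ 0.   0.3 -3.6] gap 11.1
shift cm [ 0.   -0.17  0.02] turn [ 0.1 -0.  -0. ] rows>= 0.0
```

View pics/top5.png

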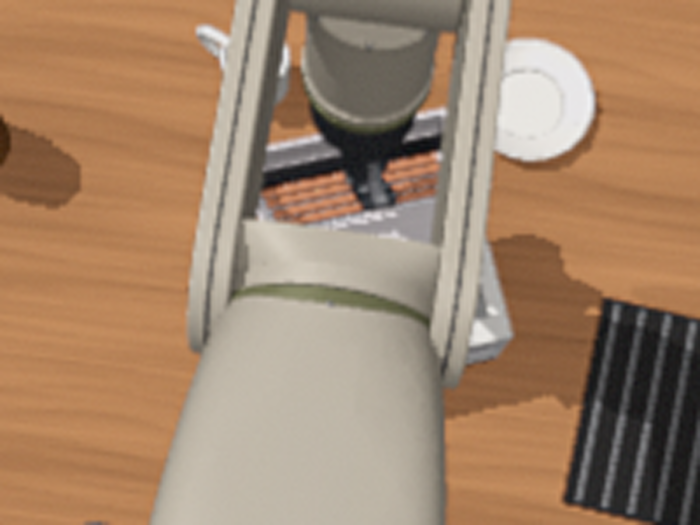

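View pics/scene5.png

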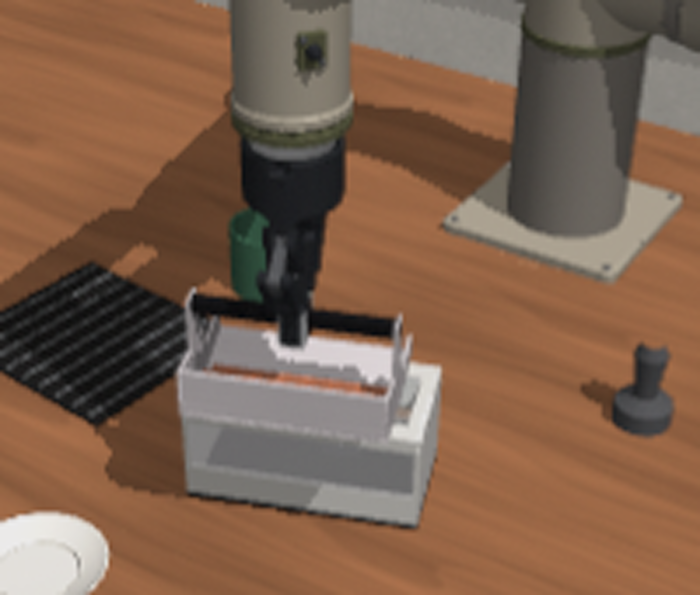

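```bash
cat >> m.py <<'E'
def trayframe(X,c,phi,tcpz=None):
    a=np.radians(phi); d=X-np.array(c); return np.stack([d[...,0]*np.cos(a)+d[...,1]*np.sin(a),-d[...,0]*np.sin(a)+d[...,1]*np.cos(a),X[...,2]],-1)
E
python3 - <<'E'
from m import *
for n in ("scene","top"):
    z=np.load(f"{n}5.npz"); X=cloud(n,z['d']); p=z['p'].astype(int)
    Y=trayframe(X,(633.2,42.6,0),20)   # centred on bar
    # back wall: x~+36..40, z ~ 150-192
    m=(abs(Y[...,0]-38)<8)&(abs(Y[...,1])<95)&(Y[...,2]>140)&(Y[...,2]<205)
    P=Y[m]; print(n,"backwall n",m.sum(),"x",np.percentile(P[:,0],[5,50,95]).round(1),"y",np.percentile(P[:,1],[1,99]).round(1),"z",np.percentile(P[:,2],[1,99]).round(1))
    m=(abs(Y[...,0])<15)&(abs(Y[...,1])<95)&(Y[...,2]>222)&(Y[...,2]<246)&(p.max(2)<70)
    P=Y[m]; print(n,"bar n",m.sum(),"x",np.percentile(P[:,0],[5,50,95]).round(1),"y",np.percentile(P[:,1],[1,99]).round(1),"z",np.percentile(P[:,2],[5,95]).round(1))
    Q=trayframe(X,(555,12,0),20); m=(abs(Q[...,0])<58)&(abs(Q[...,1])<110)&(abs(Q[...,2]-100)<5); P=Q[m]
    print(" rim n",m.sum(),"x",np.percentile(P[:,0],[1,99]).round(1),"y",np.percentile(P[:,1],[1,99]).round(1))
    m=(abs(Y[...,0])<90)&(abs(Y[...,1])<75)&(p[...,0]>p[...,2]+50)&(Y[...,2]>140); P=Y[m]
    print(" straws n",m.sum(),"x",np.percentile(P[:,0],[5,95]).round(1),"y",np.percentile(P[:,1],[1,99]).round(1),"z",np.percentile(P[:,2],[5,95]).round(1)) if m.sum() else 0
E
```

```text
scene backwall n 805 x [36.4 39.6 42.3] y [-85.6  80.2] z [152.7 196. ]
scene bar n 272 x [-2.1  3.8  8.8] y [-82.4  73.3] z [227.1 241. ]
 rim n 179 x [-56.   55.9] y [-16.3  99.9]
 straws n 131 x [-17.1  -2.8] y [-69.4  71. ] z [160.5 240.7]
top backwall n 181 x [34.8 37.  39.7] y [-78.8  68.5] z [153.1 195.1]
top bar n 155 x [-6.4 -2.3  3.2] y [-62.4  77.7] z [234.7 241.3]
 rim n 168 x [-55.8  31.4] y [-103.7  -69.4]
 straws n 442 x [-26.1  13.2] y [-67.7  72.1] z [156.1 419.1]
```

```bash
cat >> m.py <<'E'
def tcp_for_lip(tilt,lipx,lipz,S=(555,12),phi=20):
    u=np.array([np.cos(np.radians(phi)),np.sin(np.radians(phi)),0]); L=np.array([*S,0.])+lipx*u; L[2]=lipz
    R=target(phi,tilt); return L-R.apply([44.4,0,-70.]),R
def seq(lst):
    s,p,Rc=cur(); print("t",round(s['time'],2),"at",p.round(1),"F",np.round(s['ft_force'],1),"gap",round(s['finger_gap'],1),"j",np.round(s['joint_pos']))
    for a in lst:
        q,R=tcp_for_lip(*a); d=Rc.inv().apply(q-p)/10; w=np.degrees((Rc.inv()*R).as_rotvec())
        print(a,"shift",d.round(2),"turn",w.round(1),"tcp",q.round(0))
E
python3 - <<'E'
from m import *
seq([(0,14,165),(0,13,150),(4,12,140),(8,12,130),(12,12,120),(14,12,112),(16,12,108),(25,12,108),(40,12,108)])
E
```

```text
t 7.25 at [633.2  42.6 210. ] F [ 0.   0.3 -3.6] gap 11.1 j [ -1.  13.  81.   0.  86. -21.]
(0, 14, 165) shift [ 0.06 -0.2   0.  ] turn [ 0.1 -0.  -0. ] tcp [634.  41. 209.]
(0, 13, 150) shift [ 1.56 -0.2  -0.1 ] turn [ 0.1 -0.  -0. ] tcp [633.  40. 194.]
(4, 12, 140) shift [ 2.08 -0.2  -0.52] turn [ 0.1 -4.  -0. ] tcp [629.  39. 189.]
(8, 12, 130) shift [ 2.63 -0.2  -0.88] turn [ 0.1 -8.  -0. ] tcp [626.  38. 184.]
(12, 12, 120) shift [ 3.2  -0.2  -1.27] turn [  0.1 -12.   -0. ] tcp [622.  36. 178.]
(14, 12, 112) shift [ 3.8  -0.2  -1.48] turn [  0.1 -14.   -0. ] tcp [620.  36. 172.]
(16, 12, 108) shift [ 4.   -0.2  -1.69] turn [  0.1 -16.   -0. ] tcp [618.  35. 170.]
(25, 12, 108) shift [ 3.22 -0.2  -2.73] turn [  0.1 -25.   -0. ] tcp [608.  31. 178.]
(40, 12, 108) shift [ 2.3  -0.19 -4.69] turn [  0.1 -40.   -0. ] tcp [590.  25. 187.]
```

>>> servo_tool([
  [[255, 0.5, -0.1, 0, 0, 0, 0], [255, 1, -0.2, -0.1, 0, 0, 0], [255, 1.5, -0.2, -0.1, 0, -1, 0], [255, 1.8, -0.2, -0.3, 0, -2.5, 0], [255, 2.1, -0.2, -0.5, 0, -4, 0], [255, 2.3, -0.2, -0.6, 0, -5.5, 0], [255, 2.5, -0.2, -0.8, 0, -7, 0], [255, 2.6, -0.2, -0.9, 0, -8, 0]],
])

```text
time: 8.05
tool_pos: [625.2, 36.9, 183.5]
tcp_rot: [0.1, 82.0, 20.1]
ft_force: [0.1, 0.4, -2.9]
finger_gap: 10.9
```

Run:
```python
from m import *
for n in ("top","scene"):
    p,d=r.snapshot(n); np.savez(f"{n}6.npz",p=p,d=d)
    crop(n,p,*( (230,430,100,250) if n=="top" else (210,410,90,260)),3.5,f"pics/{n}6.png")
seq([(8,12,130),(12,12,120),(14,12,112),(16,12,108)])
```

```text
t 8.15 at [625.1  36.8 183.7] F [ 0.4  0.1 -2.9] gap 10.9 j [ -3.   6.  93.   3.  74. -24.]
(8, 12, 130) shift [0.01 0.06 0.08] turn [ 0. -0. -0.] tcp [626.  38. 184.]
(12, 12, 120) shift [ 0.53  0.06 -0.39] turn [ 0. -4. -0.] tcp [622.  36. 178.]
(14, 12, 112) shift [ 1.09  0.06 -0.67] turn [ 0. -6. -0.] tcp [620.  36. 172.]
(16, 12, 108) shift [ 1.26  0.06 -0.91] turn [ 0. -8. -0.] tcp [618.  35. 170.]
```

View pics/scene6.png

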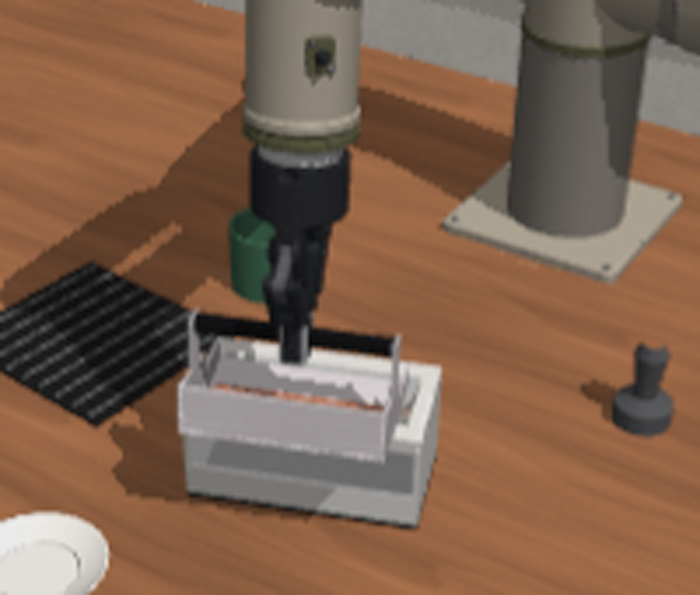

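The back wall is rising and the lip side is going down over the chute, with the straws still in the tray. I continue to 14° with the lip at 112 mm.

>>> servo_tool([
  [[255, 0.2, 0, -0.1, 0, -1, 0], [255, 0.4, 0, -0.3, 0, -2, 0], [255, 0.6, 0.1, -0.4, 0, -3.5, 0], [255, 0.9, 0.1, -0.6, 0, -5, 0], [255, 1.1, 0.1, -0.7, 0, -6, 0], [255, 1.1, 0.1, -0.7, 0, -6, 0]],
])

```text
time: 8.75
tool_pos: [619.6, 36.0, 171.6]
tcp_rot: [0.1, 76.0, 20.1]
ft_force: [0.2, 0.1, -3.8]
finger_gap: 10.8
```

Run:
```python
from m import *
for n in ("top","scene"):
    p,d=r.snapshot(n); np.savez(f"{n}7.npz",p=p,d=d)
    crop(n,p,*( (230,430,100,250) if n=="top" else (240,360,140,240)),(3.5 if n=="top" else 6),f"pics/{n}7.png")
X=cloud("scene",d); Q=trayframe(X,(555,12,0),20)
# lip / end-wall near slot: list the lip's points visible in scene: between x -10..40, z>100
for n in ("top","scene"):
    z=np.load(f"{n}7.npz"); Q=trayframe(cloud(n,z['d']),(555,12,0),20)
    m=(abs(Q[...,1])<86)&(Q[...,2]>104)&(Q[...,2]<150)&(Q[...,0]<60)&(Q[...,0]>-20); P=Q[m]
    if m.sum(): 
        i=P[:,0]<np.percentile(P[:,0],3); print(n,m.sum(),"min x",np.percentile(P[:,0],[1,3]).round(1),"z there",np.median(P[i,2]).round(1))
seq([(14,12,112),(16,12,108),(18,12,108),(20,12,108),(22,12,108),(25,12,108),(30,12,108),(35,12,108),(40,12,108)])
```

```text
top 414 min x [13.  13.2] z there 112.0
scene 348 min x [11.  11.8] z there 112.1
t 8.85 at [620.4  36.1 172.5] F [-0.6  0.  -3.5] gap 10.7 j [ -5.   0. 100.   6.  67. -27.]
(14, 12, 112) shift [ 0.04 -0.03 -0.06] turn [ 0. -0. -0.] tcp [620.  36. 172.]
(16, 12, 108) shift [ 0.18 -0.03 -0.31] turn [ 0. -2. -0.] tcp [618.  35. 170.]
(18, 12, 108) shift [-0.05 -0.02 -0.48] turn [ 0. -4. -0.] tcp [616.  34. 172.]
(20, 12, 108) shift [-0.28 -0.02 -0.66] turn [ 0. -6. -0.] tcp [614.  33. 174.]
(22, 12, 108) shift [-0.51 -0.02 -0.84] turn [ 0. -8. -0.] tcp [612.  33. 175.]
(25, 12, 108) shift [-0.83 -0.02 -1.13] turn [  0. -11.  -0.] tcp [608.  31. 178.]
(30, 12, 108) shift [-1.33 -0.02 -1.65] turn [  0. -16.  -0.] tcp [602.  29. 181.]
(35, 12, 108) shift [-1.79 -0.02 -2.21] turn [  0. -21.  -0.] tcp [596.  27. 185.]
(40, 12, 108) shift [-2.19 -0.02 -2.81] turn [  0. -26.  -0.] tcp [590.  25. 187.]
```

View pics/scene7.png

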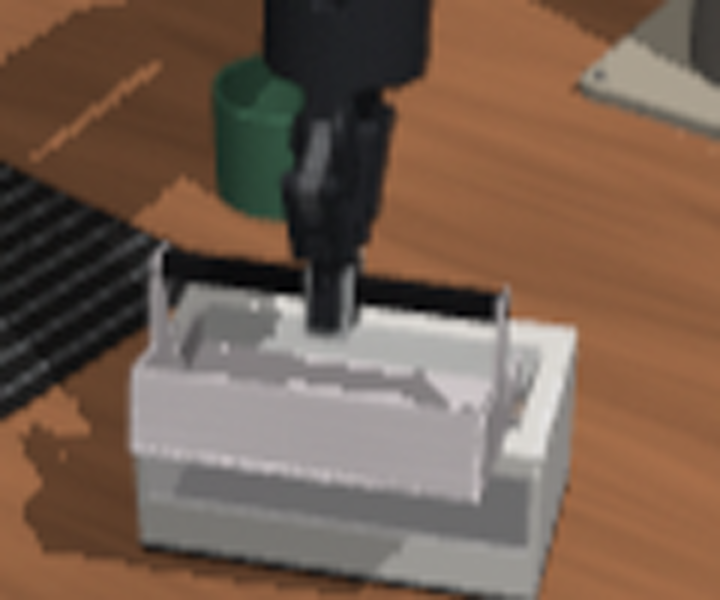

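View pics/top7.png

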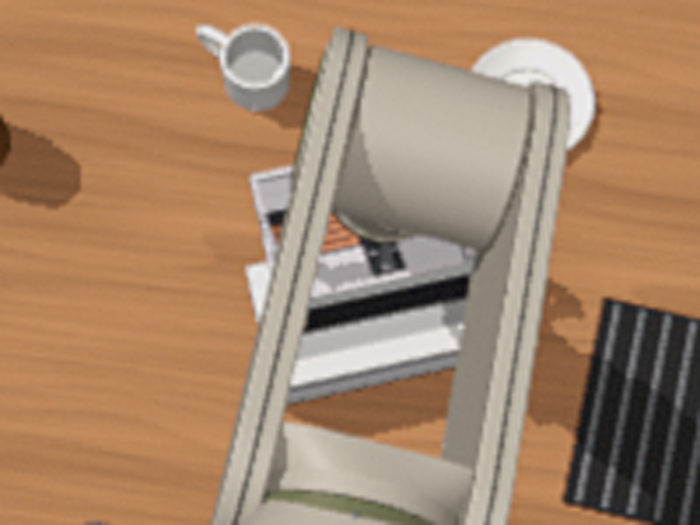

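The top view shows the lip (about (320,300) to (465,265)) parallel to the slot and just short of it. Both views measure the lip at x 11–13 and z 112, as intended. I'm pouring slowly now.

>>> servo_tool([
  [[255, 0.1, 0, -0.2, 0, -1, 0], [255, 0.2, 0, -0.3, 0, -2, 0], [255, 0.1, 0, -0.4, 0, -3, 0], [255, -0.05, 0, -0.5, 0, -4, 0], [255, -0.15, 0, -0.6, 0, -5, 0], [255, -0.3, 0, -0.7, 0, -6, 0], [255, -0.4, 0, -0.75, 0, -7, 0], [255, -0.5, 0, -0.8, 0, -8, 0]],
])

```text
time: 9.65
tool_pos: [612.0, 33.0, 175.5]
tcp_rot: [-0.0, 67.9, 20.0]
ft_force: [1.2, -0.5, -3.4]
finger_gap: 10.8
```

>>> servo_tool([
  [[255, -0.1, 0, -0.1, 0, -1, 0], [255, -0.2, 0, -0.2, 0, -2, 0], [255, -0.3, 0, -0.3, 0, -3, 0], [255, -0.4, 0, -0.4, 0, -4, 0], [255, -0.5, 0, -0.5, 0, -5, 0], [255, -0.6, 0, -0.6, 0, -6, 0]],
])

```text
time: 10.25
tool_pos: [604.6, 30.3, 178.8]
tcp_rot: [-0.0, 61.9, 20.0]
ft_force: [-0.3, 0.2, -2.0]
finger_gap: 11.0
```

Run:
```python
from m import *
for n in ("top","scene"):
    p,d=r.snapshot(n); np.savez(f"{n}8.npz",p=p,d=d)
    crop(n,p,*( (230,430,100,250) if n=="top" else (240,360,140,240)),(3.5 if n=="top" else 6),f"pics/{n}8.png")
seq([(28,12,108),(32,12,108),(36,12,108),(40,12,108)])
```

```text
t 10.35 at [604.3  30.2 178.5] F [ 0.3 -0.  -2.8] gap 10.9 j [-10. -14. 116.  17.  54. -37.]
(28, 12, 108) shift [-0.12 -0.02  0.11] turn [ 0.  0. -0.] tcp [605.  30. 180.]
(32, 12, 108) shift [-0.59 -0.02 -0.21] turn [ 0. -4. -0.] tcp [600.  28. 183.]
(36, 12, 108) shift [-1.05 -0.02 -0.57] turn [ 0. -8. -0.] tcp [595.  27. 185.]
(40, 12, 108) shift [-1.47 -0.02 -0.96] turn [  0. -12.  -0.] tcp [590.  25. 187.]
```

View pics/scene8.png

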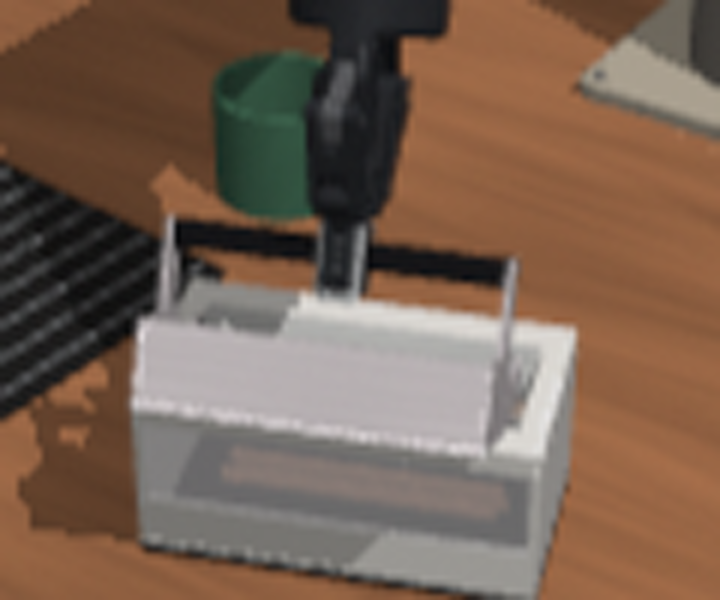

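View pics/top8.png

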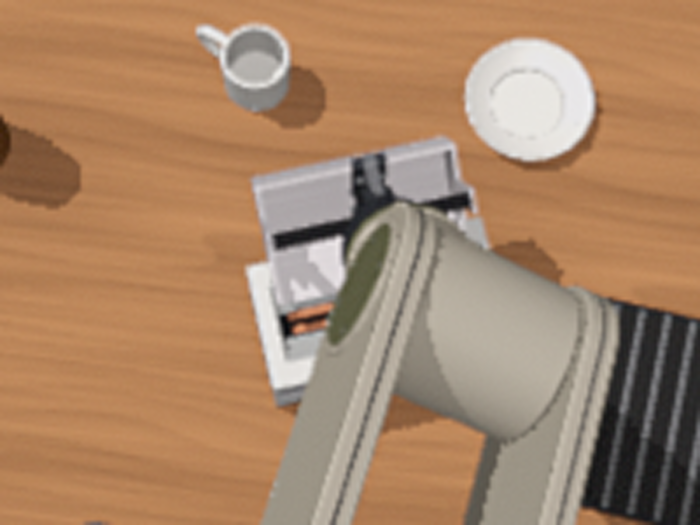

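Copper straws now show through the window (scene about (230–500, 465–500)) and in the slot from above (about (310,315)). The visible part of the tray looks empty. I'm tilting a little further to be sure all four are out.

>>> servo_tool([
  [[255, -0.25, 0, 0, 0, -2, 0], [255, -0.6, 0, -0.2, 0, -4, 0], [255, -0.8, 0, -0.4, 0, -6, 0], [255, -1.05, 0, -0.6, 0, -8, 0], [255, -1.05, 0, -0.6, 0, -8, 0], [255, -1.05, 0, -0.6, 0, -8, 0]],
])

```text
time: 10.95
tool_pos: [595.1, 26.6, 185.4]
tcp_rot: [-0.0, 54.0, 20.0]
ft_force: [-0.5, -0.8, -2.5]
finger_gap: 10.8
```

Run:
```python
from m import *
for n in ("top","scene"):
    p,d=r.snapshot(n); np.savez(f"{n}9.npz",p=p,d=d)
    crop(n,p,*( (230,430,100,250) if n=="top" else (240,360,140,240)),(3.5 if n=="top" else 6),f"pics/{n}9.png")
seq([(36,14,125),(25,20,145),(10,30,165),(0,40,175)])
```

```text
t 11.05 at [595.5  26.8 185.6] F [ 0.7  0.4 -3. ] gap 10.5 j [-14. -21. 124.  26.  49. -46.]
(36, 14, 125) shift [-1.25 -0.01  1.08] turn [ 0. -0.  0.] tcp [597.  27. 202.]
(25, 20, 145) shift [-1.09 -0.01  3.46] turn [ 0. 11.  0.] tcp [616.  34. 215.]
(10, 30, 165) shift [-0.02 -0.01  5.96] turn [ 0. 26.  0.] tcp [641.  43. 221.]
(0, 40, 175) shift [ 1.2  -0.01  7.39] turn [ 0. 36.  0.] tcp [658.  50. 219.]
```

View pics/scene9.png

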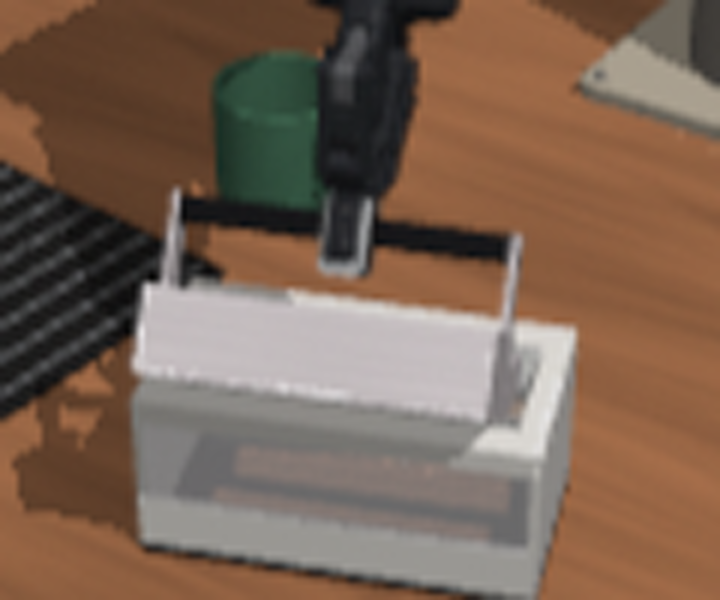

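View pics/top9.png

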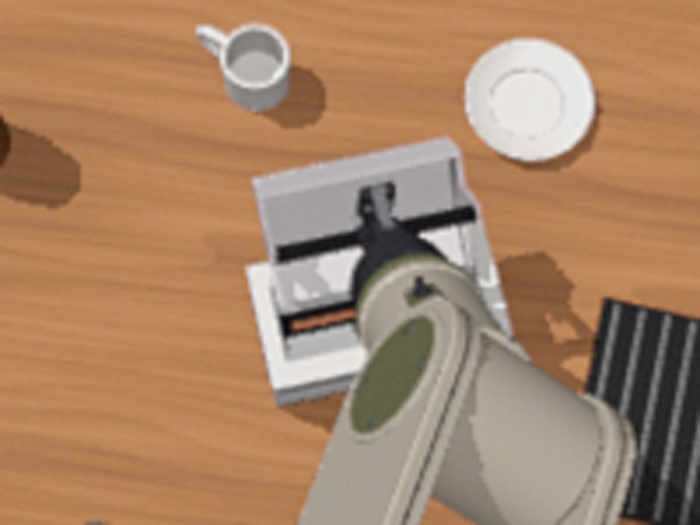

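The tray is empty and straws show inside at two levels (scene rows about 470 and 525). I'll lift and level the tray, then check what the upper strip is.

>>> servo_tool([
  [[255, -0.5, 0, 0.4, 0, 0, 0], [255, -1.2, 0, 1.1, 0, 0, 0], [255, -1.2, 0, 2.2, 0, 5, 0], [255, -1.1, 0, 3.5, 0, 11, 0], [255, -0.7, 0, 4.7, 0, 18.5, 0], [255, 0, 0, 6, 0, 26, 0], [255, 0.6, 0, 6.7, 0, 31, 0], [255, 1.2, 0, 7.4, 0, 36, 0]],
])

```text
time: 11.85
tool_pos: [659.8, 50.5, 220.7]
tcp_rot: [-113.8, 89.9, -93.7]
ft_force: [0.0, 0.1, -2.4]
finger_gap: 10.7
```

Run:
```python
from m import *
for n in ("top","scene"):
    p,d=r.snapshot(n); np.savez(f"{n}10.npz",p=p,d=d)
    crop(n,p,*( (230,430,100,250) if n=="top" else (240,360,140,240)),(3.5 if n=="top" else 6),f"pics/{n}10.png")
go((660,50,219),target(20))
```

```text
t 11.95 at [659.6  51.2 216.1] z_t [ 0.939  0.344 -0.005] x_t [-0.005 -0.001 -1.   ] j [  0.  18.  75.  -0.  87. -20.]
F [-0.2  1.  -3.2] gap 10.6
shift cm [-0.29 -0.13 -0.01] turn [ 0.1 -0.3 -0.1] rows>= 0.1
```

View pics/scene10.png

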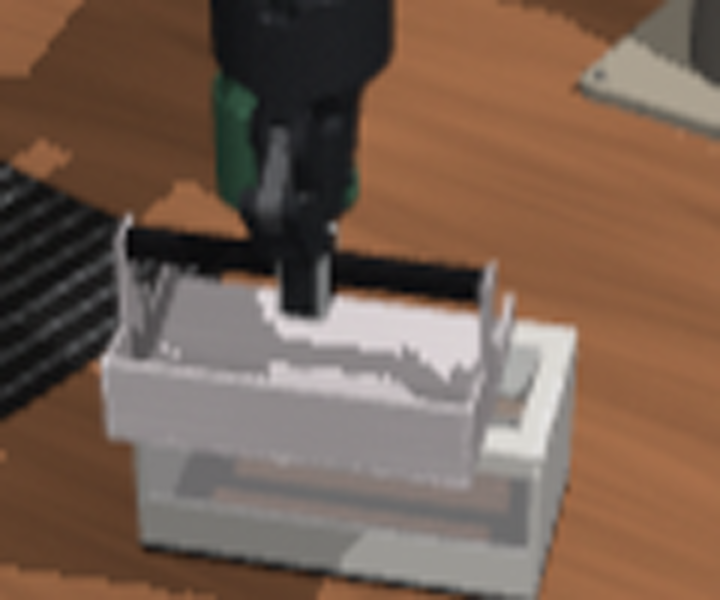

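View pics/top10.png

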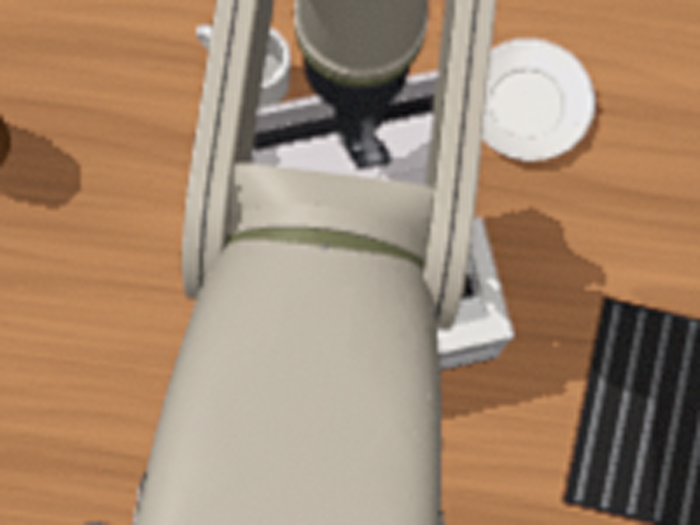

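Run:
```python
from m import *
go((512,-301,200),target(-6.5))
```

```text
t 11.95 at [659.6  51.2 216.1] z_t [ 0.939  0.344 -0.005] x_t [-0.005 -0.001 -1.   ] j [  0.  18.  75.  -0.  87. -20.]
F [-0.2  1.  -3.2] gap 10.6
shift cm [  1.72 -28.01 -25.96] turn [26.6 -0.3  0. ] rows>= 7.6
```

>>> servo_tool([
  [[255, 0, -0.5, -0.5, 1, 0, 0], [255, 0, -2, -2, 3, 0, 0], [255, 0, -4.5, -4.2, 5.5, 0, 0], [255, 0, -7.5, -7, 8, 0, 0], [255, 0, -10.5, -9.8, 11, 0, 0], [255, 0, -13.5, -12.6, 14, 0, 0], [255, 0, -16.5, -15.4, 17, 0, 0], [255, 0, -19.5, -18.2, 20, 0, 0]],
])

```text
time: 12.75
tool_pos: [552.2, -197.8, 221.0]
tcp_rot: [-21.5, 89.7, -21.7]
ft_force: [1.2, 0.2, -3.3]
finger_gap: 10.9
```

Run:
```python
from m import *
go((512,-301,180),target(-6.5))
```

```text
t 12.75 at [ 552.2 -197.8  221. ] z_t [ 1.    -0.003  0.005] x_t [ 0.005 -0.002 -1.   ] j [-25.   5.  89.   0.  86. -25.]
F [ 1.2  0.2 -3.3] gap 10.9
shift cm [  4.1  -10.32  -4.  ] turn [6.3 0.3 0.1] rows>= 2.4
```

>>> servo_tool([
  [[255, 0, -2.5, -1, 2, 0, 0], [255, 0.5, -5, -2, 3.5, 0, 0], [255, 1.3, -7.2, -2.8, 5, 0, 0], [255, 2.3, -9, -3.5, 6, 0, 0], [255, 3.3, -10, -3.9, 6.3, 0, 0], [255, 4, -10.3, -4, 6.3, 0, 0], [255, 4, -10.3, -4, 6.3, 0, 0], [255, 4, -10.3, -4, 6.3, 0, 0]],
])

```text
time: 13.55
tool_pos: [514.0, -298.0, 179.2]
tcp_rot: [24.9, 90.0, 18.6]
ft_force: [0.4, -0.4, -2.2]
finger_gap: 10.6
```

Run:
```python
from m import *
for n in ("top","scene"):
    p,d=r.snapshot(n); np.savez(f"{n}11.npz",p=p,d=d)
    crop(n,p,*( (290,490,130,280) if n=="top" else (170,350,120,250)),(3.5 if n=="top" else 4.2),f"pics/{n}11.png")
go((512,-301,100),target(-6.5))
```

```text
t 13.65 at [ 514.5 -298.1  179.6] z_t [ 0.994 -0.108  0.001] x_t [ 0.001 -0.    -1.   ] j [-35.   8.  90.   0.  82. -29.]
F [ 0.1 -0.3 -1.6] gap 10.6
shift cm [ 7.96 -0.31 -0.23] turn [0.3 0.1 0. ] rows>= 1.6
```

View pics/scene11.png

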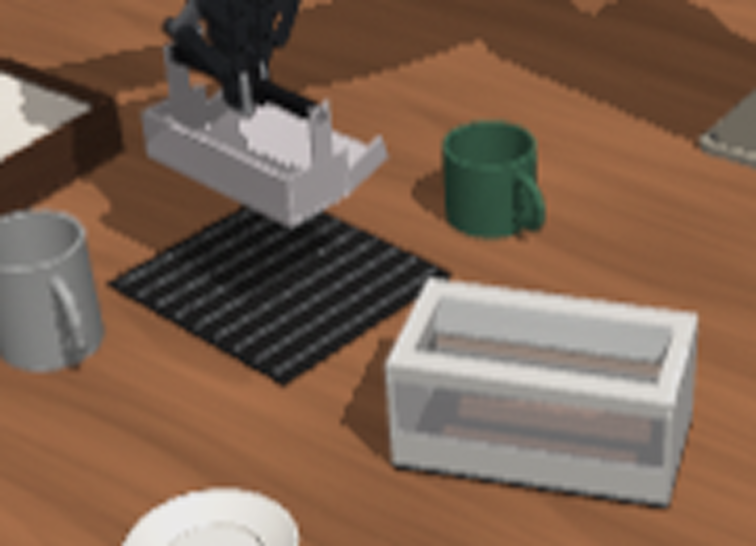

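View pics/top11.png

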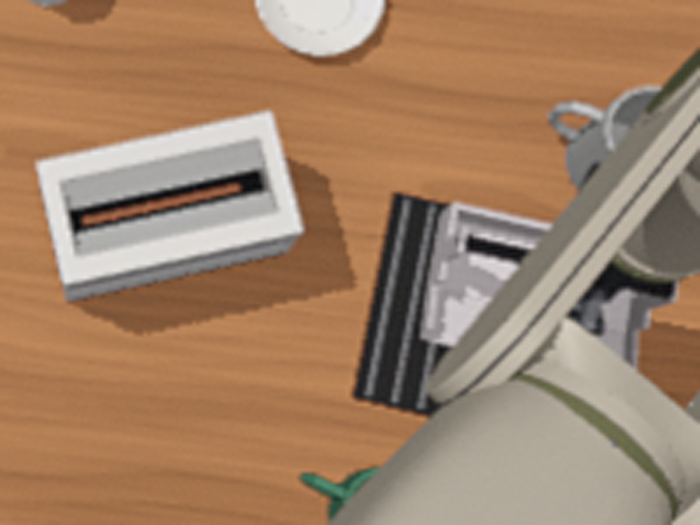

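The chute is clear: top view shows copper only below the slot, at (80–240, 185–222), and the tray hangs over the mat with nothing in it. I'll measure how deep the visible straws lie.

Run:
```python
from m import *
for n in ("top","scene"):
    z=np.load(f"{n}11.npz"); X=cloud(n,z['d']); Q=trayframe(X,(555,12,0),20); p=z['p'].astype(int)
    m=(abs(Q[...,0])<50)&(abs(Q[...,1])<95)&(p[...,0]>p[...,2]+(60 if n=="top" else 25)); P=Q[m]
    print(n,m.sum(),"z pct",np.percentile(P[:,2],[2,10,50,90,98]).round(1) if m.sum() else 0)
    if m.sum() and n=="top": print("x",np.percentile(P[:,0],[2,50,98]).round(1),"y",np.percentile(P[:,1],[2,98]).round(1))
    if n=="scene":
        g=cv2.resize(z['p'][180:245,255:345,::-1],None,fx=8,fy=8,interpolation=cv2.INTER_CUBIC); cv2.imwrite("pics/win.png",cv2.convertScaleAbs(g,alpha=1.5,beta=-60))
    else:
        cv2.imwrite("pics/slot.png",cv2.resize(z['p'][155:222,295:385,::-1],None,fx=8,fy=8,interpolation=cv2.INTER_CUBIC))
```

```text
top 92 z pct [ 8.6  9.9 13.4 16.7 18.9]
x [ 9.6 12.9 16.1] y [-70.3  68.8]
scene 3 z pct [48.1 48.2 48.3 48.5 48.5]
```

View pics/win.png

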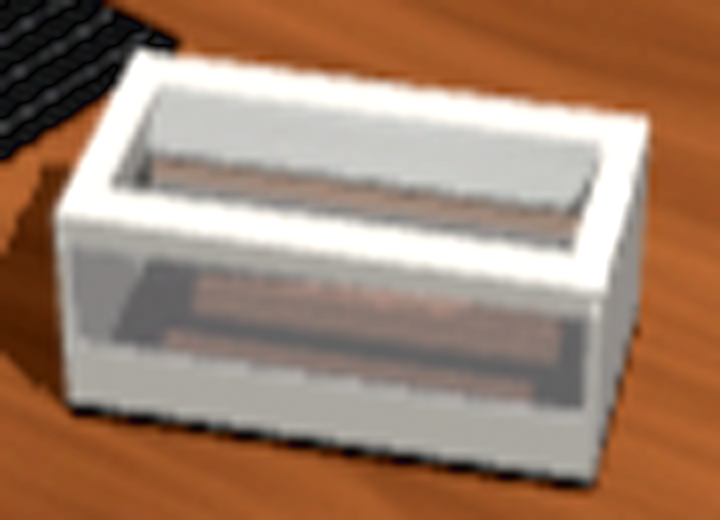

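View pics/slot.png

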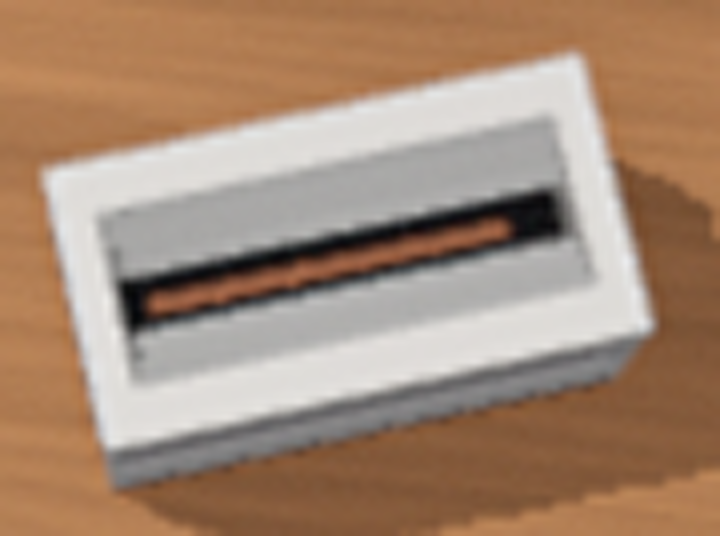

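Depth puts the straws on the inner floor (top at z ≈ 14 mm). The window shows one straw in front and a band about three wide behind it, which makes four. Now I set the tray down.

>>> servo_tool([
  [[255, 1, -0.3, -0.2, 0.3, 0, 0], [255, 3, -0.3, -0.2, 0.3, 0, 0], [255, 5.5, -0.3, -0.2, 0.3, 0, 0], [255, 8, -0.3, -0.2, 0.3, 0, 0], [255, 9.5, -0.3, -0.2, 0.3, 0, 0], [255, 10.3, -0.3, -0.2, 0.3, 0, 0], [255, 10.3, -0.3, -0.2, 0.3, 0, 0], [255, 10.3, -0.3, -0.2, 0.3, 0, 0]],
])

```text
time: 14.45
tool_pos: [512.1, -302.0, 76.9]
tcp_rot: [-29.6, 89.9, -36.2]
ft_force: [-0.1, -0.7, -2.3]
finger_gap: 10.8
```

Run:
```python
from m import *
for n in ("top","scene"):
    p,d=r.snapshot(n); np.savez(f"{n}12.npz",p=p,d=d)
    crop(n,p,*( (370,490,160,290) if n=="top" else (180,290,120,220)),(4.5 if n=="top" else 6),f"pics/{n}12.png")
    X=cloud(n,d); Y=trayframe(X,(512,-301,0),-6.5)
    m=(abs(Y[...,0]-38)<9)&(abs(Y[...,1])<95)&(Y[...,2]>18)&(Y[...,2]<70); P=Y[m]
    if m.sum()>20: print(n,m.sum(),"backwall x",np.percentile(P[:,0],[5,50,95]).round(1),"y",np.percentile(P[:,1],[1,99]).round(1),"z",np.percentile(P[:,2],[1,99]).round(1))
go((512,-301,66),target(-6.5))
```

```text
top 147 backwall x [29.9 35.6 38.7] y [ 8.7 86. ] z [19.4 64.6]
scene 362 backwall x [34.6 42.  45.3] y [-88.   80.4] z [20.1 63. ]
t 14.55 at [ 512.5 -302.2   77.5] z_t [ 0.993 -0.114  0.002] x_t [ 0.002 -0.002 -1.   ] j [-35.  14.  95.  -0.  71. -29.]
F [-0.4  0.4 -2.6] gap 10.6
shift cm [ 1.15  0.12 -0.06] turn [-0.1  0.1  0.1] rows>= 0.2
```

View pics/scene12.png

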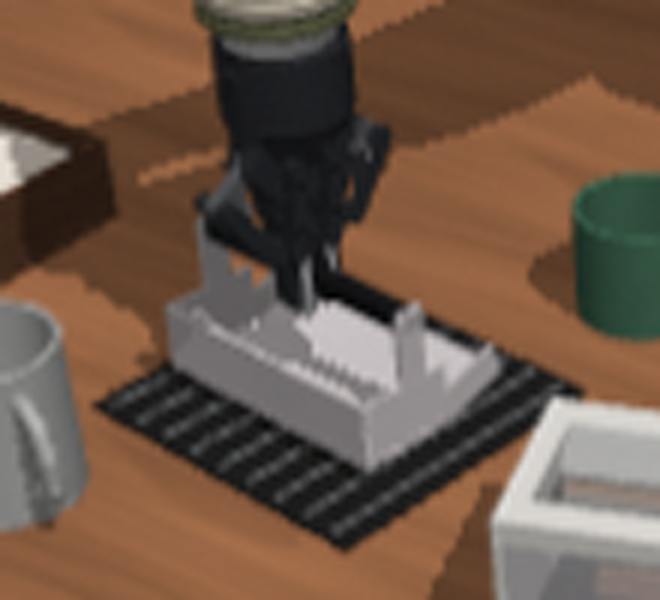

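View pics/top12.png

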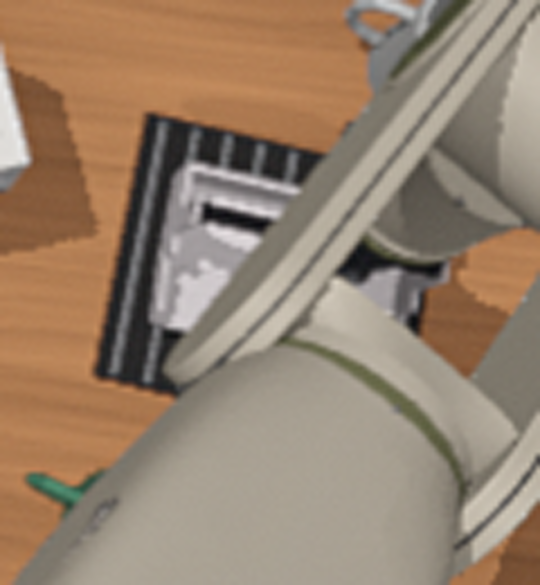

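>>> servo_tool([
  [[255, 0.3, 0.1, 0, 0, 0, 0], [255, 0.6, 0.1, 0, 0, 0, 0], [255, 0.8, 0.1, 0, 0, 0, 0], [255, 0.9, 0.1, 0, 0, 0, 0], [255, 1, 0.1, 0, 0, 0, 0], [255, 1, 0.1, 0, 0, 0, 0]],
])

```text
time: 15.15
tool_pos: [511.8, -300.5, 66.2]
tcp_rot: [10.9, 90.0, 4.4]
ft_force: [-0.1, 1.3, 0.8]
finger_gap: 10.5
```

Run:
```python
from m import *
go((512,-301,66),target(-6.5))
```

```text
t 15.15 at [ 511.8 -300.5   66.2] z_t [ 0.993 -0.114  0.   ] x_t [ 0.  0. -1.] j [-35.  14.  95.   0.  70. -29.]
F [-0.1  1.3  0.8] gap 10.5
shift cm [ 0.02 -0.04  0.03] turn [-0.1  0.  -0. ] rows>= 0.0
```

>>> servo_tool([
  [[255, 0.05, 0, 0, 0, 0, 0], [255, 0.1, 0, 0, 0, 0, 0], [255, 0.1, 0, 0, 0, 0, 0]],
])

```text
time: 15.45
tool_pos: [512.3, -300.6, 66.0]
tcp_rot: [-10.8, 89.9, -17.4]
ft_force: [-0.5, 3.3, 6.0]
finger_gap: 10.7
```

Contact is confirmed: the force went from −2.6 N to +6 N. I'm opening the fingers.

>>> servo_tool([
  [[220, 0, 0, 0, 0, 0, 0], [200, 0, 0, 0, 0, 0, 0], [150, 0, 0, 0, 0, 0, 0], [80, 0, 0, 0, 0, 0, 0], [0, 0, 0, 0, 0, 0, 0], [0, 0, 0, 0, 0, 0, 0], [0, 0, 0, 0, 0, 0, 0], [0, 0, 0, 0, 0, 0, 0]],
])

```text
time: 16.25
tool_pos: [511.6, -300.6, 64.9]
tcp_rot: [127.1, 90.0, 120.6]
ft_force: [0.5, 0.4, 0.2]
finger_gap: 85.7
```

>>> servo_tool([
  [[0, -0.5, 0, 0, 0, 0, 0], [0, -2, 0, 0, 0, 0, 0], [0, -4, 0, 0, 0, 0, 0], [0, -7, 0, 0, 0, 0, 0], [0, -10, 0, 0, 0, 0, 0], [0, -14, 0, 0, 0, 0, 0], [0, -18, 0, 0, 0, 0, 0], [0, -18, 0, 0, 0, 0, 0]],
])

```text
time: 17.05
tool_pos: [514.5, -302.5, 254.6]
tcp_rot: [-28.8, 89.2, -35.4]
ft_force: [0.8, 0.2, 0.1]
finger_gap: 85.5
```

Run:
```python
from m import *
go((380,-380,300),target(-45))
```

```text
t 17.05 at [ 514.5 -302.5  254.6] z_t [ 0.993 -0.114  0.012] x_t [ 0.011 -0.008 -1.   ] j [-35.   6.  85.  -0.  89. -29.]
F [0.8 0.2 0.1] gap 85.5
shift cm [ -4.63  -9.26 -12.42] turn [38.4  0.8  0.1] rows>= 4.5
```

>>> servo_tool([
  [[0, -2, -3, -4, 8, 0, 0], [0, -3, -6, -8, 16, 0, 0], [0, -4, -9, -12, 24, 0, 0], [0, -4, -12, -16, 30, 0, 0], [0, -4, -15, -20, 38, 0, 0], [0, -4, -18, -24, 38, 0, 0], [0, -4, -18, -26, 38, 0, 0], [0, -4, -18, -26, 38, 0, 0]],
])

```text
time: 17.85
tool_pos: [229.8, -450.5, 286.0]
tcp_rot: [-62.3, 89.9, -107.1]
ft_force: [0.1, 0.2, 0.4]
finger_gap: 85.4
```

Run:
```python
from m import *
go((250,-480,290),target(-45))
for n in ("top","scene"):
    p,d=r.snapshot(n); np.savez(f"{n}13.npz",p=p,d=d); cv2.imwrite(f"pics/{n}13.png",p[:,:,::-1])
    crop(n,p,*( (370,490,160,290) if n=="top" else (180,290,120,220)),(4.5 if n=="top" else 6),f"pics/{n}13c.png")
    X=cloud(n,d); Y=trayframe(X,(500.3,-299.3,0),-6.5)
    m=(abs(Y[...,0])<95)&(abs(Y[...,1])<105)&(Y[...,2]>14)&(Y[...,2]<105); P=Y[m]
    print(n,"tray rel mat x",np.percentile(P[:,0],[1,99]).round(1),"y",np.percentile(P[:,1],[1,99]).round(1),"zmax",np.percentile(P[:,2],99).round(1),rect(P[:,:2]))
# mover check vs. first frame, top view comps
X=cloud("top",np.load("top13.npz")['d'])
m=(np.nan_to_num(X[...,2])>8); m[:100]=0;m[300:]=0;m[:,:85]=0;m[:,500:]=0
k,l,st,_=cv2.connectedComponentsWithStats(m.astype(np.uint8))
for i in range(1,k):
    if st[i,4]>40:
        P=X[l==i]; print(st[i],P[:,:2].min(0).round(),P[:,:2].max(0).round(),"zmax",np.percentile(P[:,2],98).round())
```

```text
t 17.85 at [ 229.8 -450.5  286. ] z_t [ 0.709 -0.705  0.001] x_t [-0.    -0.001 -1.   ] j [-69.  -8.  95.  -0.  93. -24.]
F [0.1 0.2 0.4] gap 85.4
shift cm [-0.4  -0.67  3.51] turn [0.2 0.  0.1] rows>= 0.7
top tray rel mat x [-58.4  51.6] y [-82.5  87.2] zmax 97.3 (array([-3.1,  1.7]), array([112.1, 171.8]), -89.5)
scene tray rel mat x [-54.4  56.9] y [-88.   82.9] zmax 95.9 (array([-0.2, -2.9]), array([117. , 175.3]), -88.9)
[ 85 100  18  22 257] [688. 824.] [756. 875.] zmax 91.0
[286 107  26  24 327] [752. 123.] [817. 213.] zmax 61.0
[363 112  36  34 583] [ 731. -170.] [852. -50.] zmax 22.0
[205 120  28  31 601] [648. 378.] [715. 442.] zmax 114.0
[  90  131   79   66 2842] [467. 579.] [668. 818.] zmax 123.0
[447 155  44  34 873] [ 620. -445.] [ 707. -329.] zmax 101.0
[ 300  162   76   54 2544] [ 467. -104.] [641. 129.] zmax 104.0
[ 398  196   71   51 2003] [ 427. -401.] [ 574. -197.] zmax 96.0
[ 125  225   61   65 1326] [184. 466.] [374. 623.] zmax 91.0
[248 249  19  19 260] [285. 206.] [340. 262.] zmax 89.0
[375 263  41  29 422] [ 269. -246.] [ 352. -131.] zmax 77.0
```

View pics/scene13.png

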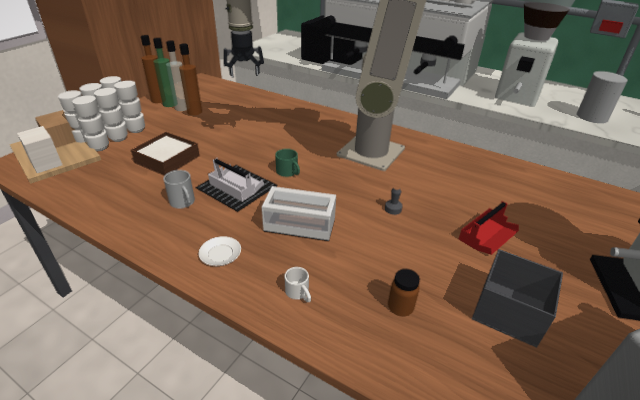

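View pics/top13.png

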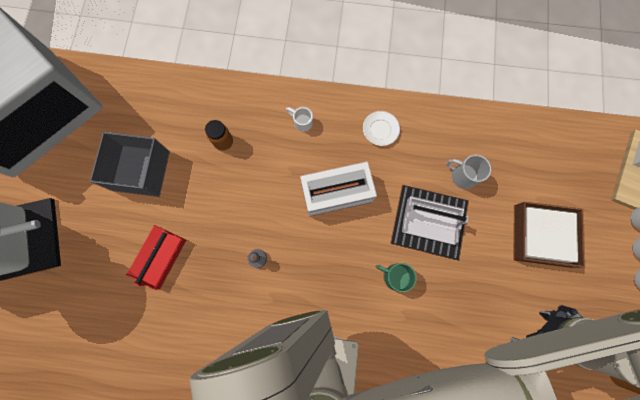

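The tray stands upright and centred on the mat (top view (433,218), scene (237,184)). The copper straws lie below the slot, and every other object is where it was. I'm handing in.

Run:
```python
from bench import r
print(r.hand_in())
```

```text
the job is handed in; nothing more can be done
None
```

The straws are in the dispenser and the empty tray is standing on the mat. I gripped the tray by its handle, tipped the straws in from the dispenser's +x side, set the tray down on contact and let go. I handed in at about 18 s of the 59 s allowed; hand-in gives no verdict.

**What my last checks showed:**
- **Tray:** It stands upright and empty. The two views put its outline within about 3 mm of the mat's centre, and its top at 96–97 mm against 94 mm expected.
- **Straws:** Nothing is left on the chute or counter. From above, depth puts the straws I could see at about 14 mm, which is lying on the inner floor.
- **Straw count:** I did not see four separate straws. The window shows one straw plus a band about three straws wide. With the tray empty and no straw anywhere else, that makes four.
- **Other objects:** The cups, jug, jar, saucer and tamper are within about 1 mm of their starting positions. The red look-alike tray was not touched.
- **Disagreement:** The two cameras differed by up to 10 mm across the dispenser in an early measurement. I checked the tray's lip in both views before pouring, and it was where I intended.

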